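# Set the extractor dial and snap its overspray hood on

### The job

Turn the spray extractor's selector dial to the green tab, then fit the clear orange-edged hood over the dial and press it down until it snaps fully home on the control box. Keep pressing firmly after the snap: finish while still holding the hood pressed down, with the dial still on green and the cup, the tape roll and the sanding block left where they are.

Things in the scene. Friction and masses are not known exactly. Their poses are not given: they have to be found in the camera images.
- box: Grey control box of the spray extractor, fixed on the bench left or right of the middle, yaw within 0.3 rad. Housing 170 (x) x 140 (y) x 30 mm high; centred on it a black plinth 104 (x) x 80 (y) x 18 mm (top 48 mm above the bench) carrying the dial. Origin: centre of the underside, at bench level; z up.
- housing: The grey lower block of the control box (170 x 140 x 30 mm), same origin and axes as box. The hood's rim is pressed onto its top face; about 10 N is a firm press.
- box_seat (a point): Centre of the housing's top face, 30 mm above the bench, axes as the box. The hood's rim stands on this face when home: hood origin at this point, hood x axis along the box's x axis (either way round).
- catch (a point): The white roller in the plinth's +y side, 9.8 mm above the seat face; a like one is in the -y side. These sprung catches stick out 5 mm and snap over the hood's bead. The hood's bead meets them with the rim 9 mm above the seat and rests there if unpressed; pressing takes up to about 11 N until the rim is 5 mm above the seat, then the force suddenly drops (the catches even pull) and the hood goes home.
- dial (a joint): Angle of the selector dial, rad; grows clockwise seen from above. Detents at 0 (parked, white bar mark), 0.5, 1.0 and 1.5; starts at 0. A spring (up to about 0.08 N m) pulls it to the nearest detent. Pointer direction in the box frame: angle 0.75 rad minus this value, measured from the box's +x towards its +y.
- dial_grip (a point): In the grip bar, on the dial's upright axis, 74 mm above the bench; the axis lies 12 mm from the box's centre to its -x. Site x axis: along the bar to the pointer end. Dial: black disc 48 mm across, top 56 mm above the bench; grey grip bar 40 long x 14 wide, top 84 mm above the bench, with a white line on the pointer half and a white nib at the pointer end.
- dial_pointer (a point): The spot the dial points at: 38 mm from the dial's axis along the pointer, just above the plinth's top. It lies on a tab when the dial is in that tab's detent.
- tab_green: Green round tab, 13 mm across, 2 mm high, fixed on the plinth's top 38 mm from the dial's axis, at detent 0.5, 1.0 or 1.5 (which one changes). Origin: centre of its underside. The dial must point to it.
- tab_yellow: Yellow tab, like the green one, at another detent.
- tab_red: Red tab, like the green one, at another detent.
- cover: Loose hood standing rim down on the bench, yaw within 0.5 rad, 0.12 to 0.21 kg: clear plastic box open below with orange edges, outside 116 (x) x 98 (y) x 64 mm high. Origin: centre of its lower rim; z up. Inside 110 mm along x, 60 mm high; an inward orange bead (crest 5 mm above the rim) leaves 84 mm along y: it passes the plinth with 2 to 3 mm to spare each side.
- cover_grip (a point): Point in the orange grip bar on the hood's top, 86 mm above the rim and 22 mm above the hood's top face, over the hood's centre. Bar: 60 long (hood x) x 16 wide (hood y) x 30 mm high, its top 94 mm above the rim.
- cup: Bystander: blue ceramic cup, 76 mm across, 90 mm high; origin centre of its underside. Leave alone.
- tape: Bystander: roll of tan tape lying flat, 100 mm across, 25 mm high; origin centre of its underside. Leave alone.
- sandblock: Bystander: cork sanding block 110 x 65 x 35 mm; origin centre of its underside. Leave alone.
Mind the look-alikes: they are no part of the job. Of the things that look like the box, take the one that is farthest to the robot's right at the start. What is shaped like the cover but pink or yellow is not meant.

How it is judged:
By the outcome, as a careful person would: the job done as asked, in the order asked, and still so for the second after the job is handed in, while the arm keeps its last pose, push and grip.
It also fails if it takes over 64 s, if anything falls off the work surface, if the arm or the gripper's body presses on something with over 40 N, if the wrist force passes 120 N, or if a joint passes its speed limit or range.

### The arm

A 6-joint arm with a two-finger parallel gripper is mounted at the origin on the work surface. World frame = base frame: x ahead of the robot, y to its left, z up, the work surface at z = 0. Lengths are in m, angles in rad, forces in N, time in s.
With the tool pointing down it reaches from about 0.35 to 0.775 m from the base axis. Payload 7.3 kg.
Tool frame: the origin (TCP) lies midway between the tips of the shut fingers; the grasp point (between the pads) lies 19 mm behind it; z points along the fingers, y is the line along which they close (so a half turn about z gives the same grasp; the last joint's range is limited). The gripper opens to 92 mm and grips with 3 to 60 N. Pads are 19 mm wide; open, the fingers measure 130 mm over their backs; the gripper's body (75 mm by 190 mm) begins 47 mm behind the grasp point.
Start: joints at [1.105, 0.342, 1.524, -0, 1.275, -0.146], TCP at [0.165, 0.498, 0.227] pointing down, gripper open.
Joint ranges: [-2.53, 2.53], [-0.77, 2.02], [0.04, 2.7], [-1, 4.14], [0.28, 2.66], [-3.11, 3.11]. Speed limits (rad/s): [2.57, 2.57, 3.14, 3.14, 3.14, 3.14].

### API

Orientations are given as a unit quaternion [w, x, y, z].
In Python, from workcell import arm, camera, camera_info, ticket gives the robot as it stands.
- The arm moves only by the shell command python3 -m handwheel 'ROWS'. ROWS is a JSON object of lists of equal length, an entry for each row: "hand": the opening, from 0 (shut) to 1 (fully open); "linear": the shift along the tool's x, y, z in cm, a list of three; "dr": the turn, a rotation vector about the tool's x, y, z in degrees, a list of three. A call has 1 to 10 rows; each row shifts and turns the commanded pose from where the row before left it, along the tool's axes as they then stand; what a row does not reach is not made up. A row lasts 1/10 s, in which the tool goes at most 50 mm and 8.59 degrees, less where a joint would pass 70% of its speed; a pose out of reach is approached as far as the arm can. A call with a gripper value outside its range is refused whole. The fingers move at their own pace and stop on an object; the grip force is fixed at half the most. Time passes only in rows, so rows that do not move let the fingers close. It gives the time, the measured TCP pose, the force, the opening and the grip force at its end, in the units of the state.
- arm.get_obs(): the state, without advancing time (a new reading comes with each control period).
- camera(name): name is "scene" or "side" or "wrist"; returns the picture (384x512x3 uint8, blue, green, red); there is no depth.
- camera_info(name): a dict with "camera_matrix" (3x3 intrinsics, pixels), "k1" (the pictures are not rectified: a ray, as slopes to the right and down, at radius r is drawn at 1 + k1 r^2 times it, then the intrinsics apply), "R" (3x3) and "t" (3): a world point X has camera coordinates R X + t; the wrist camera has in their place "T_tool_cam" (4x4, takes a point from camera to tool coordinates, whose origin is the TCP and whose axes are the flange's). Camera axes: x right, y down, z forward; pixel columns grow to the right and rows downward; lengths in m; the calibration is good to about 2 mm. A picture is of the moment at which its call begins: read the wrist's pose just before it. camera_info takes no time and is no camera call.
- ticket.job_done(): hands the job in; it is judged then, once.
The state is a dict: "clock": time; "qpos": joint angles; "qd": joint speeds; "joint_efforts": joint torques, N m; "tcp_pos": TCP position; "eef_rot": TCP orientation; "force": force on the tool from outside, world axes, zero at the start; "moment": the same for the moment, N m; "width": finger opening in m; "finger_force": force on a finger pad.
Only numpy, scipy, OpenCV 4.12 (cv2) and the standard library are available. Lean on these libraries where they do the work, as an engineer would, in place of code of your own. Each camera call takes 0.05 s, during which the arm holds its last target. There are 200 camera calls.

## Working session

There is one attempt and no reset: what is moved stays moved. The work goes in short steps, Python scripts to look and compute and a shell command to move; the robot and the scene stay as the last step left them, time stands still between calls to the robot, and variables do not carry over. Pictures are saved under pics/ and viewed, at most 10 in all, crops included, and the job is handed in when it is done.

```bash
mkdir -p pics; ls
cat > h.py <<'E'
import numpy as np, cv2
from scipy.spatial.transform import Rotation as Rn
from workcell import arm, camera, camera_info, ticket
def obs():
    o=arm.get_obs(); q=o['eef_rot']; R=Rn.from_quat([q[1],q[2],q[3],q[0]]).as_matrix()
    return o,np.array(o['tcp_pos']),R
def cam(name):
    ci=camera_info(name); K=np.array(ci['camera_matrix'])
    if name=='wrist':
        o,p,R=obs(); T=np.array(ci['T_tool_cam']); Rw=R@T[:3,:3]; c=R@T[:3,3]+p
        return K,ci['k1'],Rw.T,-Rw.T@c
    return K,ci['k1'],np.array(ci['R']),np.array(ci['t'])
def ray(c,uv,z):
    K,k1,R,t=c; d=np.linalg.solve(K,[uv[0],uv[1],1.])[:2]; s=d.copy()
    for _ in range(30): s=d/(1+k1*(s@s))
    v=R.T@np.array([s[0],s[1],1]); o=-R.T@t
    return o+v*(z-o[2])/v[2]
def proj(c,X):
    K,k1,R,t=c; x=R@np.array(X)+t; s=x[:2]/x[2]; s=s*(1+k1*(s@s)); return (K@[s[0],s[1],1])[:2]
E
python3 - <<'E'
from h import *
o,p,R=obs(); print(o['clock'],p,R.round(3),o['force'],o['width'])
for n in ('scene','side'): cv2.imwrite(f'pics/{n}0.png',camera(n))
print(camera_info('wrist'))
E
```

```text
pics
0.0 [0.16483977 0.4980142  0.2260469 ] [[-0.949  0.314 -0.001]
 [ 0.314  0.949 -0.001]
 [ 0.    -0.002 -1.   ]] [ 0.03527701 -0.52477312  0.34492882] 0.09167986900060587
{'camera_matrix': array([[302.53492641,   0.        , 253.05480803],
       [  0.        , 302.53492641, 181.71447831],
       [  0.        ,   0.        ,   1.        ]]), 'k1': -0.07479982507754981, 'T_tool_cam': array([[ 1.15331193e-03, -9.63970409e-01, -2.66006992e-01,
         7.12105729e-02],
       [ 9.99998099e-01,  1.53005571e-03, -1.20906103e-03,
        -8.04869331e-04],
       [ 1.57250457e-03, -2.66005092e-01,  9.63970341e-01,
        -1.58664241e-01],
       [ 0.00000000e+00,  0.00000000e+00,  0.00000000e+00,
         1.00000000e+00]])}
```

View pics/scene0.png

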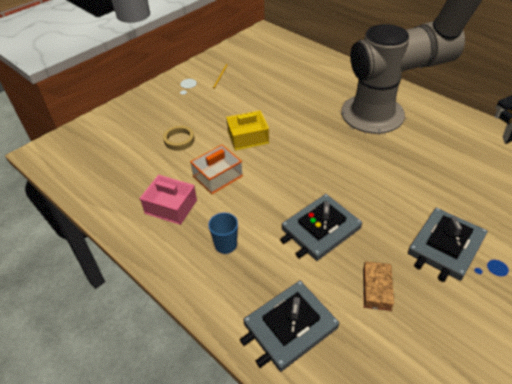

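View pics/side0.png

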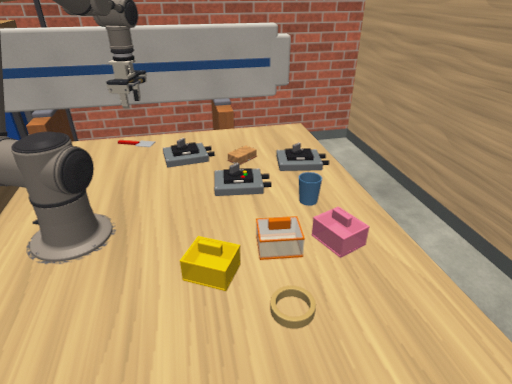

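The scene picture shows three boxes at about (321,226), (448,243) and (291,324). The one at (321,226) carries coloured tabs. The clear orange-edged hood is at (217,168), with yellow and pink look-alikes beside it. Next I'll locate these in the world frame.

Run:
```python
from h import *
c=cam('scene'); 
for n,uv,z in [('A',(321,224),.048),('B',(448,241),.048),('C',(291,322),.048),('A corners',(325,197),.03),('',(361,225),.03),('',(320,256),.03),('',(283,226),.03),('hood bar top',(215,153),.094),('barL',(206,157),.09),('barR',(224,153),.09),('cup',(224,240),.03),('tape',(179,138),.02),('sand',(379,285),.03),('yel',(247,130),.05),('pink',(168,200),.05)]: print(n,ray(c,uv,z).round(3))
d=cam('side')
for n,uv,z in [('A',(238,178),.048),('A2',(187,153),.048),('A3',(300,157),.048),('hoodbar',(280,222),.094),('cup',(310,190),.045),('rimfrontL',(260,256),0),('rimfrontR',(302,254),0)]: print(n,ray(d,uv,z).round(3))
```

```text
A [0.535 0.196 0.048]
B [0.367 0.463 0.048]
C [0.797 0.317 0.048]
A corners [0.439 0.136 0.03 ]
 [0.455 0.268 0.03 ]
 [0.606 0.249 0.03 ]
 [0.596 0.117 0.03 ]
hood bar top [ 0.563 -0.174  0.094]
barL [ 0.59  -0.184  0.09 ]
barR [ 0.543 -0.158  0.09 ]
cup [0.733 0.034 0.03 ]
tape [ 0.541 -0.379  0.02 ]
sand [0.577 0.403 0.03 ]
yel [ 0.391 -0.216  0.05 ]
pink [ 0.75  -0.168  0.05 ]
A [0.513 0.144 0.048]
A2 [0.352 0.389 0.048]
A3 [0.776 0.255 0.048]
hoodbar [ 0.563 -0.194  0.094]
cup [0.728 0.018 0.045]
rimfrontL [ 0.508 -0.206  0.   ]
rimfrontR [ 0.62  -0.223  0.   ]
```

The tabbed box has the smallest y (about (0.53, 0.19)), so it is the one farthest right and the target. I'll move above it and look.

```bash
python3 -m handwheel '{"hand":[1,1,1,1,1,1,1,1,1,1],"linear":[[-4.3,-1.8,0],[-4.3,-1.8,0],[-4.3,-1.8,0],[-4.3,-1.8,0],[-4.3,-1.8,0],[-4.3,-1.8,0],[-4.3,-1.8,0],[-4.3,-1.8,0],[-4.3,-1.8,0],[-4.3,-1.8,0]],"dr":[[0,0,0],[0,0,0],[0,0,0],[0,0,0],[0,0,0],[0,0,0],[0,0,0],[0,0,0],[0,0,0],[0,0,0]]}'
python3 -m handwheel '{"hand":[1,1,1],"linear":[[0,0,0],[0,0,0],[0,0,0]],"dr":[[0,0,0],[0,0,0],[0,0,0]]}'
python3 - <<'E'
from h import *
o,p,R=obs(); print(o['clock'],p,R.round(3),o['qpos'])
im=camera('wrist'); cv2.imwrite('pics/w1raw.png',im); cv2.imwrite('pics/w1.png',cv2.resize(im,(768,576),interpolation=cv2.INTER_CUBIC))
import pickle; pickle.dump(cam('wrist'),open('w1.pkl','wb'))
E
```

```text
clock: 1.1
tcp_pos: [0.5177, 0.1908, 0.2264]
eef_rot: [-0.0, 0.159, 0.987, -0.0]
force: [0.8, 0.6, -0.1]
width: 0.092
finger_force: 0.0
clock: 1.4
tcp_pos: [0.5157, 0.193, 0.2264]
eef_rot: [-0.001, 0.159, 0.987, -0.0]
force: [0.6, 0.4, 0.5]
width: 0.0917
finger_force: 0.0
1.4 [0.51568206 0.19300048 0.22642761] [[-0.949  0.314 -0.001]
 [ 0.314  0.949  0.   ]
 [ 0.001 -0.    -1.   ]] [ 2.18656824e-01  3.89910502e-01  1.45238927e+00  4.69902202e-04
  1.30044035e+00 -1.03309532e+00]
```

View pics/w1.png

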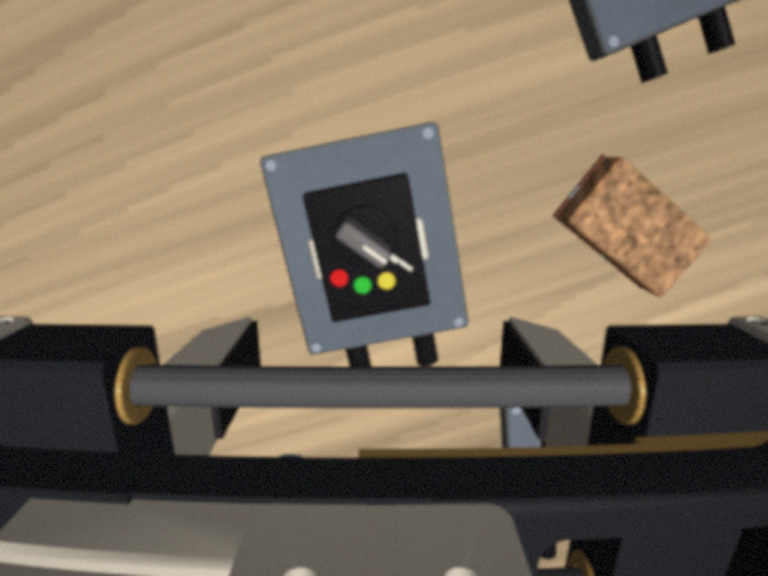

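The wrist view shows the box with the pointer nib at (410,270) in the enlarged picture. Going clockwise, the tabs are yellow (386,280), green (362,285) and red (339,278), so green is at detent 1.0. Next I'll compute the box pose.

Run:
```python
from h import *; import pickle
c=pickle.load(open('w1.pkl','rb')); s=1.5
P=lambda u,v,z: ray(c,((u+.5)/s-.5,(v+.5)/s-.5),z)
from scipy.optimize import least_squares
obsv=[]
sx=[(-1,1),(-1,-1),(1,-1),(1,1)] 
# image: cables(+x?) at bottom; pts in order TL,TR,BR,BL
H=[(263,158),(437,124),(467,325),(313,353)]; Q=[(304,194),(408,174),(429,304),(332,321)]
for a in H: print('H',P(*a,.03).round(4))
for a in Q: print('P',P(*a,.048).round(4))
T={'y':(386,280.5),'g':(362,285),'r':(339,278)}
for k,a in T.items(): print(k,P(*a,.050).round(4))
def model(q):
    x,y,w=q; R=np.array([[np.cos(w),-np.sin(w)],[np.sin(w),np.cos(w)]]); r=[]
    # left/right in image vs y sign: decided from H
    for pts,hx,hy,z in ((H,.085,.07,.03),(Q,.052,.04,.048)):
        for a,(i,j) in zip(pts,[(-1,-1),(-1,1),(1,1),(1,-1)]):
            r+=list(P(*a,z)[:2]-(R@[i*hx,j*hy]+[x,y]))
    for k,d in (('y',.5),('g',1.),('r',1.5)):
        th=.75-d; r+=list(P(*T[k],.05)[:2]-(R@[-.012+.038*np.cos(th),.038*np.sin(th)]+[x,y]))
    return np.array(r)
f=least_squares(model,[.52,.19,-.1]); print(f.x,(f.fun*1000).round(1))
x,y,w=f.x; print('axis',x-.012*np.cos(w),y-.012*np.sin(w))
```

```text
H [0.4259 0.1271 0.03  ]
H [0.4437 0.2608 0.03  ]
H [0.6067 0.2393 0.03  ]
H [0.5904 0.1071 0.03  ]
P [0.461  0.1509 0.048 ]
P [0.4711 0.2282 0.048 ]
P [0.5721 0.2142 0.048 ]
P [0.5618 0.1368 0.048 ]
y [0.5426 0.1881 0.05  ]
g [0.5403 0.1694 0.05  ]
r [0.5295 0.1544 0.05  ]
[ 0.51667815  0.18277931 -0.12973265] [ 2.5  2.8  2.3 -2.4 -3.4 -1.9 -1.5  4.7  1.   1.1  0.9 -0.9 -1.4 -1.5
 -1.3  0.4  0.1 -0.8  0.2 -0.8  0.5 -0.7]
axis 0.5047789941059173 0.184331738657137
```

```bash
python3 -m handwheel '{"hand":[1,1,1,1,1,1,1,1,1,1],"linear":[[0,0,0],[0,0,0],[0,0,0],[0,0,0],[0,0,0],[0,0,0],[0,0,0],[0.7,0,3],[0.7,0,3],[0,0,2]],"dr":[[0,0,-7.7],[0,0,-7.7],[0,0,-7.7],[0,0,-7.7],[0,0,-7.7],[0,0,-7.7],[0,0,-7.7],[0,0,0],[0,0,0],[0,0,0]]}'
python3 -m handwheel '{"hand":[1,1],"linear":[[0,0,0],[0,0,0]],"dr":[[0,0,0],[0,0,0]]}'
python3 - <<'E'
from h import *
o,p,R=obs(); print(p,R.round(3)); 
im=camera('wrist'); cv2.imwrite('pics/w2.png',im)
c=cam('wrist')
print('local offset of axis cm',(R.T@(np.array([.5048,.1843,.061])-p)*100).round(2), 'bar yaw err deg', np.degrees(np.arctan2(R[1,0],R[0,0])-(.62-np.pi)))
print(proj(c,[.5048,.1843,.084]))
E
```

```text
clock: 2.45
tcp_pos: [0.5028, 0.185, 0.1453]
eef_rot: [-0.001, -0.307, 0.952, 0.0]
force: [0.7, -0.2, 0.4]
width: 0.0916
finger_force: 0.0
clock: 2.65
tcp_pos: [0.5051, 0.1851, 0.1475]
eef_rot: [0.0, -0.306, 0.952, 0.0]
force: [0.7, 0.4, 0.6]
width: 0.0918
finger_force: 0.0
[0.50505182 0.18513718 0.14746643] [[-0.812 -0.583  0.001]
 [-0.583  0.812  0.   ]
 [-0.001 -0.    -1.   ]]
local offset of axis cm [ 0.07 -0.05  8.65] bar yaw err deg 0.14191200257906797
[254.03817122 193.66610002]
```

View pics/w2.png

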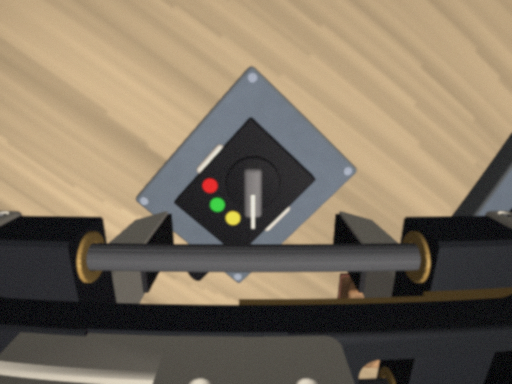

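The bar is upright at (254,190) in line with the fingers, matching the prediction. I'll lower, grip and turn.

```bash
python3 -m handwheel '{"hand":[1,0.6,0.4,0.4,0.3,0.2,0.1,0,0,0],"linear":[[0,0,3],[0,0,3],[0,0,2.4],[0,0,0],[0,0,0],[0,0,0],[0,0,0],[0,0,0],[0,0,0],[0,0,0]],"dr":[[0,0,0],[0,0,0],[0,0,0],[0,0,0],[0,0,0],[0,0,0],[0,0,0],[0,0,0],[0,0,0],[0,0,0]]}'
```

```text
clock: 3.7
tcp_pos: [0.5054, 0.1842, 0.063]
eef_rot: [0.0, -0.305, 0.952, 0.0]
force: [0.0, 0.5, -0.1]
width: 0.0242
finger_force: 0.0
```

```bash
python3 -m handwheel '{"hand":[0,0,0,0,0],"linear":[[0,0,0],[0,0,0],[0,0,0],[0,0,0],[0,0,0]],"dr":[[0,0,0],[0,0,0],[0,0,0],[0,0,0],[0,0,0]]}'
python3 -m handwheel '{"hand":[0,0,0,0,0,0,0,0,0,0],"linear":[[0,0,0],[0,0,0],[0,0,0],[0,0,0],[0,0,0],[0,0,0],[0,0,0],[0,0,0],[0,0,0],[0,0,0]],"dr":[[0,0,5.8],[0,0,5.8],[0,0,5.8],[0,0,5.8],[0,0,5.8],[0,0,5.8],[0,0,5.8],[0,0,5.8],[0,0,5.8],[0,0,5.8]]}'
python3 -m handwheel '{"hand":[0,0,0],"linear":[[0,0,0],[0,0,0],[0,0,0]],"dr":[[0,0,0],[0,0,0],[0,0,0]]}'
python3 - <<'E'
from h import *
o,p,R=obs(); print(np.arctan2(R[1,0],R[0,0])+np.pi, .75-1-.13,o['moment'])
E
```

```text
clock: 4.2
tcp_pos: [0.505, 0.1846, 0.0628]
eef_rot: [-0.0, -0.305, 0.952, 0.0]
force: [-2.5, 4.0, 3.0]
width: 0.014
finger_force: 30.0
clock: 5.2
tcp_pos: [0.505, 0.1844, 0.0628]
eef_rot: [-0.0, 0.196, 0.981, 0.0]
force: [-1.5, 2.9, 3.8]
width: 0.0143
finger_force: 30.0
clock: 5.5
tcp_pos: [0.5051, 0.1844, 0.0628]
eef_rot: [-0.0, 0.193, 0.981, 0.0]
force: [-3.2, 4.4, 3.7]
width: 0.0134
finger_force: 30.0
5.893945701867856 -0.38 [0.67194367 0.54738471 0.07226268]
```

```bash
python3 -m handwheel '{"hand":[0.6,0.8,1,1,1,1,1,1,1,1],"linear":[[0,0,0],[0,0,0],[0,0,0],[0,0,0],[0,0,-2],[0,0,-4],[0,0,-4],[0,0,-4],[0,0,-3],[0,0,0]],"dr":[[0,0,0],[0,0,0],[0,0,0],[0,0,0],[0,0,0],[0,0,0],[0,0,0],[0,0,0],[0,0,0],[0,0,0]]}'
python3 -m handwheel '{"hand":[1,1],"linear":[[0,0,0],[0,0,0]],"dr":[[0,0,0],[0,0,0]]}'
python3 - <<'E'
from h import *; import pickle
o,p,R=obs(); c=cam('wrist'); im=camera('wrist'); pickle.dump((c,p,R),open('w3.pkl','wb'))
print(p,R.round(3),o['qpos'])
cv2.imwrite('pics/w3.png',cv2.resize(im[30:230,110:370],(780,600),interpolation=cv2.INTER_CUBIC))
E
```

```text
clock: 6.5
tcp_pos: [0.5074, 0.1845, 0.2374]
eef_rot: [0.004, 0.194, 0.981, 0.002]
force: [0.4, -0.8, 0.8]
width: 0.0887
finger_force: 0.0
clock: 6.7
tcp_pos: [0.5046, 0.184, 0.2313]
eef_rot: [-0.001, 0.194, 0.981, -0.0]
force: [-0.7, -0.6, -0.1]
width: 0.0921
finger_force: 0.0
[0.50457975 0.18396077 0.23133477] [[-0.924  0.381 -0.002]
 [ 0.381  0.924 -0.001]
 [ 0.002 -0.001 -1.   ]] [ 2.06877082e-01  3.62036357e-01  1.48103997e+00 -1.56206370e-05
  1.30099678e+00 -9.72524794e-01]
```

View pics/w3.png

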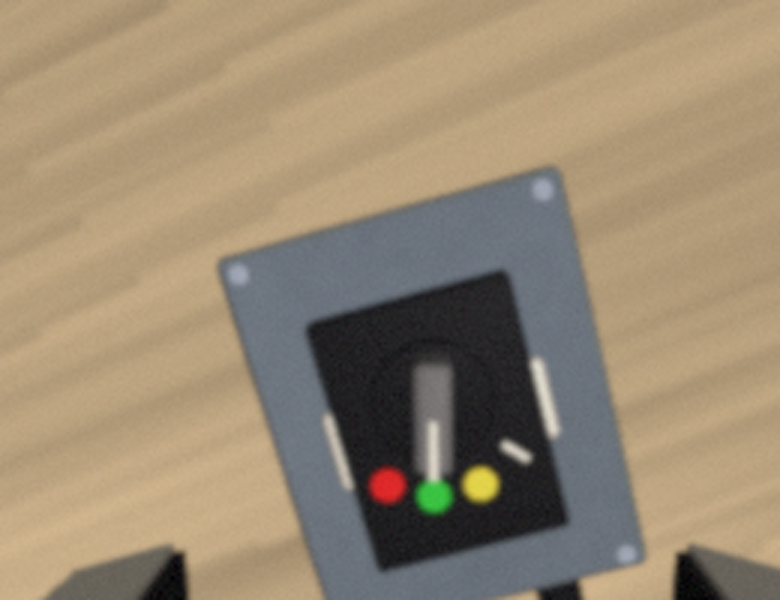

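The pointer's white line ends on the green tab at (435,497) in the crop, so the dial is set. I'll refine the box pose from this view and plan the trip to the hood.

Run:
```python
from h import *; import pickle
from scipy.optimize import least_squares
c,p,R0=pickle.load(open('w3.pkl','rb'))
P=lambda u,v,z: ray(c,((u+.5)/3-.5+110,(v+.5)/3-.5+30),z)
Q=[(307,325),(507,271),(568,522),(382,571)]; T={'y':(480,484),'g':(435,497),'r':(388,486)}
def model(q):
    x,y,w=q; R=np.array([[np.cos(w),-np.sin(w)],[np.sin(w),np.cos(w)]]); r=[]
    for a,(i,j) in zip(Q,[(-1,-1),(-1,1),(1,1),(1,-1)]): r+=list(P(*a,.048)[:2]-(R@[i*.052,j*.04]+[x,y]))
    for a,j in (((338,452),-1),((545,398),1)): r+=list(P(*a,.0398)[:2]-(R@[0,j*.0425]+[x,y]))
    for k,d in (('y',.5),('g',1.),('r',1.5)):
        th=.75-d; r+=list(P(*T[k],.05)[:2]-(R@[-.012+.038*np.cos(th),.038*np.sin(th)]+[x,y]))
    return np.array(r)
f=least_squares(model,[.52,.19,-.1]); print(f.x,(f.fun*1000).round(1))
x,y,w=f.x; print('axis',x-.012*np.cos(w),y-.012*np.sin(w))
tgt=np.array([.565,-.18,.24]); print('to hood, tool cm',(R0.T@(tgt-p)*100).round(2))
```

```text
[ 0.51657715  0.18205031 -0.12496744] [ 0.1  1.6  0.1 -0.8 -1.9 -0.8 -0.8  1.6  0.4 -0.3  0.6 -0.4  0.2 -0.4
  0.8 -0.1  0.6 -0.2]
axis 0.5046707305535666 0.18354602305813658
to hood, tool cm [-19.47 -31.34  -0.86]
```

```bash
python3 -m handwheel '{"hand":[1,1,1,1,1,1,1,1,1,1],"linear":[[-2.43,-3.92,0],[-2.43,-3.92,0],[-2.43,-3.92,0],[-2.43,-3.92,0],[-2.43,-3.92,0],[-2.43,-3.92,0],[-2.43,-3.92,0],[-2.43,-3.92,0],[0,0,-1],[0,0,0]],"dr":[[0,0,0],[0,0,0],[0,0,0],[0,0,0],[0,0,0],[0,0,0],[0,0,0],[0,0,0],[0,0,6],[0,0,0]]}'
python3 -m handwheel '{"hand":[1,1],"linear":[[0,0,0],[0,0,0]],"dr":[[0,0,0],[0,0,0]]}'
python3 - <<'E'
from h import *; import pickle
o,p,R=obs(); c=cam('wrist'); im=camera('wrist'); pickle.dump((c,p,R),open('w4.pkl','wb'))
print(p,R.round(3),o['qpos'])
cv2.imwrite('pics/w4raw.png',im); cv2.imwrite('pics/w4.png',cv2.resize(im[30:230,110:370],(780,600),interpolation=cv2.INTER_CUBIC))
E
```

```text
clock: 7.75
tcp_pos: [0.5653, -0.1813, 0.2419]
eef_rot: [-0.001, 0.247, 0.969, 0.0]
force: [0.8, -0.1, 0.9]
width: 0.0918
finger_force: 0.0
clock: 7.95
tcp_pos: [0.5651, -0.1787, 0.2419]
eef_rot: [-0.001, 0.244, 0.97, 0.0]
force: [-0.6, 0.6, 0.6]
width: 0.0921
finger_force: 0.0
[ 0.56506588 -0.17869489  0.24191462] [[-0.881  0.473 -0.001]
 [ 0.473  0.881  0.001]
 [ 0.002  0.    -1.   ]] [-4.35685067e-01  4.58430717e-01  1.30094989e+00  2.37485204e-04
  1.38370269e+00 -1.51357271e+00]
```

View pics/w4.png

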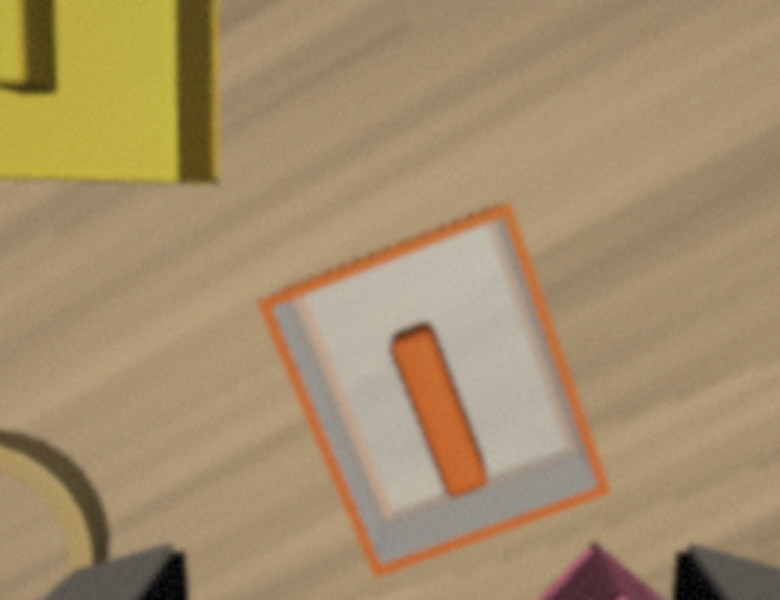

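The hood's top edge corners are at (262,300), (509,205), (606,490) and (378,573) in the crop. Its orange bar runs from (412,337) to (469,487).

Run:
```python
from h import *; import pickle
from scipy.optimize import least_squares
c,p,R0=pickle.load(open('w4.pkl','rb'))
P=lambda u,v,z: ray(c,((u+.5)/3-.5+110,(v+.5)/3-.5+30),z)
Q=[(264,302),(508,207),(604,489),(379,571)]
q=np.array([P(*a,.064)[:2] for a in Q]); print(q.round(4),[np.linalg.norm(q[i]-q[i-1]).round(4) for i in range(4)])
b=[P(*a,.094)[:2] for a in ((412,336),(469,487))]; print('bar',b,np.linalg.norm(b[1]-b[0]),(b[0]+b[1])/2, 'yaw',np.arctan2(*(b[1]-b[0])[::-1]))
def model(s):
    x,y,w=s; R=np.array([[np.cos(w),-np.sin(w)],[np.sin(w),np.cos(w)]]); r=[]
    for a,(i,j) in zip(q,[(-1,-1),(-1,1),(1,1),(1,-1)]): r+=list(a-(R@[i*.058,j*.049]+[x,y]))
    return np.array(r)
f=least_squares(model,[.56,-.18,-.5]); print(f.x,(f.fun*1000).round(1))
x,y,w=f.x
yaw=np.arctan2(R0[1,0],R0[0,0]); print('dr z deg', -np.degrees((w-yaw+np.pi/2)%np.pi-np.pi/2))
for ctr in ([x,y],(b[0]+b[1])/2):
    w2=w+np.pi; t=np.array([np.cos(w2),np.sin(w2)]); n=np.array([np.sin(w2),-np.cos(w2)]); d=np.array(ctr)-p[:2]; print('after turn: x,y,z cm',d@t*100,d@n*100,(p[2]-.068)*100)
```

```text
[[ 0.5026 -0.2162]
 [ 0.5149 -0.1213]
 [ 0.6272 -0.1365]
 [ 0.6159 -0.2304]] [np.float64(0.1142), np.float64(0.0956), np.float64(0.1134), np.float64(0.0946)]
bar [array([ 0.53625135, -0.17149809]), array([ 0.59279951, -0.17922772])] 0.05707400590410879 [ 0.56452543 -0.17536291] yaw -0.13584905905773886
[ 0.56513111 -0.17609132 -0.1274765 ] [ 1.2  1.2  1.  -1.2 -1.7 -1.6 -0.6  1.7]
dr z deg -20.940256341160584
after turn: x,y,z cm 0.02662994627181784 0.25907452899351785 17.391462440139524
after turn: x,y,z cm 0.09596712930112289 0.32362441285105853 17.391462440139524
```

```bash
python3 -m handwheel '{"hand":[1,1,1,1,1,1,1,0.8,0.6,0.6],"linear":[[0,0,0],[0,0,0],[0,0,0],[0.06,0.29,3],[0,0,4],[0,0,4],[0,0,3],[0,0,2],[0,0,1.2],[0,0,0]],"dr":[[0,0,-7],[0,0,-7],[0,0,-6.9],[0,0,0],[0,0,0],[0,0,0],[0,0,0],[0,0,0],[0,0,0],[0,0,0]]}'
python3 -m handwheel '{"hand":[0.5,0.4,0.35,0.3,0.25,0.2,0.1,0,0,0],"linear":[[0,0,0],[0,0,0],[0,0,0],[0,0,0],[0,0,0],[0,0,0],[0,0,0],[0,0,0],[0,0,0],[0,0,0]],"dr":[[0,0,0],[0,0,0],[0,0,0],[0,0,0],[0,0,0],[0,0,0],[0,0,0],[0,0,0],[0,0,0],[0,0,0]]}'
python3 -m handwheel '{"hand":[0,0,0],"linear":[[0,0,0],[0,0,0],[0,0,0]],"dr":[[0,0,0],[0,0,0],[0,0,0]]}'
python3 -c "
from h import *
o,p,R=obs();print(o['clock'],p,R.round(4),o['force'],o['moment'],np.arctan2(R[1,0],R[0,0])-np.pi)"
```

```text
clock: 9.0
tcp_pos: [0.5643, -0.1759, 0.0692]
eef_rot: [-0.001, 0.065, 0.998, 0.001]
force: [0.4, 0.7, 0.8]
width: 0.0723
finger_force: 0.0
clock: 10.0
tcp_pos: [0.5651, -0.1768, 0.0707]
eef_rot: [-0.0, 0.066, 0.998, 0.0]
force: [-0.3, 1.3, 0.0]
width: 0.0156
finger_force: 30.0
clock: 10.3
tcp_pos: [0.5651, -0.1768, 0.0707]
eef_rot: [-0.0, 0.066, 0.998, 0.0]
force: [0.5, 1.3, -0.9]
width: 0.0157
finger_force: 30.0
10.3 [ 0.56511862 -0.17681044  0.07070408] [[-9.914e-01  1.310e-01  0.000e+00]
 [ 1.310e-01  9.914e-01  2.000e-04]
 [ 0.000e+00  2.000e-04 -1.000e+00]] [ 0.53263512  1.32908485 -0.94253799] [ 0.24729678 -0.04465105  0.08365442] -0.131328898723015
```

```bash
python3 -m handwheel '{"hand":[0,0,0,0,0,0,0],"linear":[[0,0,-1],[0,0,-2],[0,0,-3],[0,0,-3],[0,0,-3],[0,0,-1.5],[0,0,0]],"dr":[[0,0,0],[0,0,0],[0,0,0],[0,0,0],[0,0,0],[0,0,0],[0,0,0]]}'
python3 -m handwheel '{"hand":[0,0,0,0,0,0,0,0,0,0],"linear":[[0.5,1.5,0],[0.95,3.6,0],[0.95,3.6,0],[1.1,4.1,0],[1.1,4.1,0],[1.1,4.1,0],[1.1,4.1,0],[1.1,4.1,0],[0.95,3.6,0],[0.75,2.2,0]],"dr":[[0,0,0],[0,0,0],[0,0,0],[0,0,0],[0,0,0],[0,0,0],[0,0,0],[0,0,0],[0,0,0],[0,0,0]]}'
python3 -m handwheel '{"hand":[0,0,0],"linear":[[0,0,0],[0,0,0],[0,0,0]],"dr":[[0,0,0],[0,0,0],[0,0,0]]}'
python3 - <<'E'
from h import *; import pickle
o,p,R=obs(); c=cam('wrist'); im=camera('wrist'); pickle.dump((c,p,R),open('w5.pkl','wb'))
print(p,np.arctan2(R[1,0],R[0,0])-np.pi,o['force'],o['moment'])
print((R.T@(np.array([.5166,.1825,p[2]])-p)*100).round(2))
cv2.imwrite('pics/w5raw.png',im); cv2.imwrite('pics/w5.png',cv2.resize(im[30:230,110:370],(780,600),interpolation=cv2.INTER_CUBIC))
E
```

```text
clock: 11.0
tcp_pos: [0.5663, -0.1775, 0.2089]
eef_rot: [0.003, 0.066, 0.998, -0.001]
force: [0.8, 0.4, -0.6]
width: 0.0158
finger_force: 30.0
clock: 12.0
tcp_pos: [0.5135, 0.1858, 0.2041]
eef_rot: [-0.002, 0.064, 0.998, 0.0]
force: [0.6, 0.0, -1.8]
width: 0.0157
finger_force: 30.0
clock: 12.3
tcp_pos: [0.5154, 0.182, 0.205]
eef_rot: [-0.001, 0.066, 0.998, -0.0]
force: [0.1, -0.2, -1.2]
width: 0.0156
finger_force: 30.0
[0.51537243 0.18199571 0.20502182] -0.13184917934263973 [ 0.11441901 -0.17644517 -1.23130898] [-5.70759577e-05  2.70165798e-02 -5.81735738e-02]
[-0.12  0.07 -0.  ]
```

View pics/w5.png

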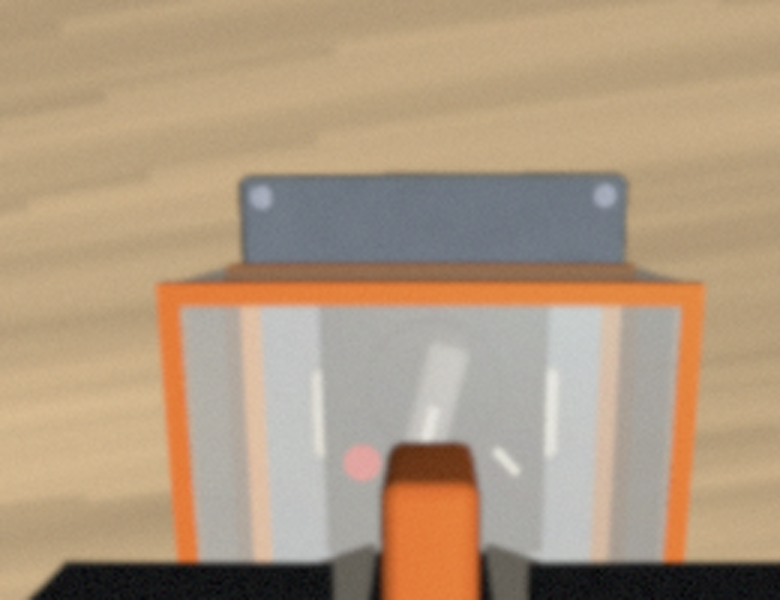

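The view through the clear hood shows the housing's back edge at row 176. The hood's top back corners are at (160,285) and (702,285), and everything is parallel. I'll check the hood-in-hand x offset and the y centring.

Run:
```python
from h import *; import pickle
c,p,R=pickle.load(open('w5.pkl','rb'))
P=lambda u,v,z: R.T@(ray(c,((u+.5)/3-.5+110,(v+.5)/3-.5+30),z)-p)*1000
zt=p[2]-.0707+.064
# tool x points to box -x
print('hood back corners (x should be +58,y -49/+49)',P(160,284,zt)[:2].round(1),P(702,284,zt)[:2].round(1))
print('bar back top edge x should be 30', P(387,487,p[2]-.0707+.094)[:2].round(1),P(475,487,p[2]-.0707+.094)[:2].round(1))
print('housing back',P(240,176,.03)[:2].round(1),P(627,176,.03)[:2].round(1))
print('rollers',P(318,413,.0398)[:2].round(1),P(551,413,.0398)[:2].round(1))
print('plinth y edges',P(320,330,.048)[:2].round(1),P(548,330,.048)[:2].round(1))
print('bead inner',P(262,400,p[2]-.0707+.005)[:2].round(1),P(600,400,p[2]-.0707+.005)[:2].round(1))
print('red tab x',P(362,463,.05)[:2].round(1))
w=-.127; ctr=np.array([.5166,.1825]); th=.75-1.5+w; a=ctr-.012*np.array([np.cos(w),np.sin(w)]); print('red pred',(R.T@(np.r_[a+.038*np.array([np.cos(th),np.sin(th)]),.05]-p)*1000)[:2])
```

```text
hood back corners (x should be +58,y -49/+49) [ 58.1 -50.1] [58.2 48.2]
bar back top edge x should be 30 [29.  -7.8] [29.1  6. ]
housing back [ 82.5 -68.9] [82.6 68.5]
rollers [ -1.6 -42.3] [-1.5 42.9]
plinth y edges [ 29.9 -39.7] [30.  39.8]
bead inner [ 24.2 -43.7] [24.3 41.8]
red tab x [-17.7 -25.7]
red pred [-17.27357843 -25.05319143]
```

```bash
python3 -m handwheel '{"hand":[0,0,0,0,0,0,0],"linear":[[-0.14,0.08,1],[0,0,2],[0,0,2],[0,0,2],[0,0,0.9],[0,0,0],[0,0,0]],"dr":[[0,0,0],[0,0,0],[0,0,0],[0,0,0],[0,0,0],[0,0,0],[0,0,0]]}'
python3 -m handwheel '{"hand":[0,0,0,0,0],"linear":[[0,0,0.3],[0,0,0.3],[0,0,0.3],[0,0,0.2],[0,0,0]],"dr":[[0,0,0],[0,0,0],[0,0,0],[0,0,0],[0,0,0]]}'
python3 - <<'E'
from h import *
o,p,R=obs(); print(p,o['force'],o['moment']); print('box in tool mm',(R.T@(np.array([.5166,.1825,p[2]])-p)*1000).round(2))
E
```

```text
clock: 13.05
tcp_pos: [0.5177, 0.1831, 0.1271]
eef_rot: [0.0, 0.066, 0.998, 0.0]
force: [-0.1, 0.5, -1.3]
width: 0.0157
finger_force: 30.0
clock: 13.55
tcp_pos: [0.5171, 0.1833, 0.1155]
eef_rot: [-0.0, 0.066, 0.998, -0.0]
force: [0.5, -0.3, -1.2]
width: 0.0156
finger_force: 30.0
[0.51709387 0.18328444 0.11545073] [ 0.52096294 -0.30766996 -1.2160677 ] [ 0.0480786  -0.0051334  -0.02276739]
box in tool mm [ 0.39 -0.84  0.  ]
```

The rim is below the plinth top with no contact force. I'll continue slowly to the catches.

```bash
python3 -m handwheel '{"hand":[0,0,0,0,0],"linear":[[0,0,0.15],[0,0,0.15],[0,0,0.15],[0,0,0.15],[0,0,0]],"dr":[[0,0,0],[0,0,0],[0,0,0],[0,0,0],[0,0,0]]}'
python3 -m handwheel '{"hand":[0,0,0,0],"linear":[[0,0,0.1],[0,0,0.1],[0,0,0.1],[0,0,0]],"dr":[[0,0,0],[0,0,0],[0,0,0],[0,0,0]]}'
python3 -c "
from h import *
o,p,R=obs(); print(p,o['force'],o['moment'])"
```

```text
clock: 14.05
tcp_pos: [0.5173, 0.1831, 0.1099]
eef_rot: [0.0, 0.066, 0.998, -0.0]
force: [-0.4, -1.3, 2.2]
width: 0.0157
finger_force: 30.0
clock: 14.45
tcp_pos: [0.5175, 0.1834, 0.1078]
eef_rot: [0.001, 0.066, 0.998, 0.0]
force: [-2.3, -0.0, 7.3]
width: 0.0157
finger_force: 30.0
[0.51752146 0.18343171 0.1077576 ] [-2.33347332 -0.0162434   7.30991343] [-0.14735694  0.51985238 -0.02690371]
```

```bash
python3 -m handwheel '{"hand":[0,0,0,0,0],"linear":[[0,0,0.1],[0,0,0.1],[0,0,0.1],[0,0,0],[0,0,0]],"dr":[[0,0,0],[0,0,0],[0,0,0],[0,0,0],[0,0,0]]}'
python3 -m handwheel '{"hand":[0,0,0,0,0],"linear":[[0,0,0.1],[0,0,0.1],[0,0,0.1],[0,0,0],[0,0,0]],"dr":[[0,0,0],[0,0,0],[0,0,0],[0,0,0],[0,0,0]]}'
python3 -c "
from h import *
o,p,R=obs(); print(p,o['force'],o['moment'])"
```

```text
clock: 14.95
tcp_pos: [0.5171, 0.1831, 0.1027]
eef_rot: [-0.001, 0.066, 0.998, -0.0]
force: [2.2, -1.2, -10.4]
width: 0.0157
finger_force: 30.0
clock: 15.45
tcp_pos: [0.5171, 0.183, 0.1008]
eef_rot: [-0.0, 0.066, 0.998, -0.0]
force: [1.0, -2.9, -5.6]
width: 0.0158
finger_force: 30.0
[0.51714714 0.18304296 0.10081545] [ 0.96566055 -2.91604855 -5.60670709] [-0.46529144 -0.12175903  0.0170311 ]
```

It snapped through and the catches are now pulling. I'll press on until the force is firm.

```bash
python3 -m handwheel '{"hand":[0,0,0,0,0],"linear":[[0,0,0.1],[0,0,0.1],[0,0,0],[0,0,0],[0,0,0]],"dr":[[0,0,0],[0,0,0],[0,0,0],[0,0,0],[0,0,0]]}'
```

```text
clock: 15.95
tcp_pos: [0.5173, 0.1832, 0.1006]
eef_rot: [0.001, 0.066, 0.998, 0.0]
force: [-3.5, -3.2, 8.4]
width: 0.0159
finger_force: 30.0
```

```bash
python3 -m handwheel '{"hand":[0,0,0,0,0,0],"linear":[[0,0,0.06],[0,0,0.06],[0,0,0],[0,0,0],[0,0,0],[0,0,0]],"dr":[[0,0,0],[0,0,0],[0,0,0],[0,0,0],[0,0,0],[0,0,0]]}'
python3 -m handwheel '{"hand":[0,0,0,0,0],"linear":[[0,0,0],[0,0,0],[0,0,0],[0,0,0],[0,0,0]],"dr":[[0,0,0],[0,0,0],[0,0,0],[0,0,0],[0,0,0]]}'
python3 - <<'E'
from h import *
a=camera('wrist')[30:230,110:370]; b=camera('side')[120:220,180:310]
cv2.imwrite('pics/w6.png',np.hstack([cv2.resize(a,(400,308)),cv2.resize(b,(400,308),interpolation=cv2.INTER_CUBIC)]))
E
```

```text
clock: 16.55
tcp_pos: [0.5174, 0.1832, 0.1006]
eef_rot: [0.001, 0.065, 0.998, 0.0]
force: [-6.8, -4.5, 18.2]
width: 0.0157
finger_force: 30.0
clock: 17.05
tcp_pos: [0.5174, 0.1832, 0.1005]
eef_rot: [0.001, 0.065, 0.998, 0.0]
force: [-7.5, -4.9, 18.6]
width: 0.0157
finger_force: 30.0
```

View pics/w6.png

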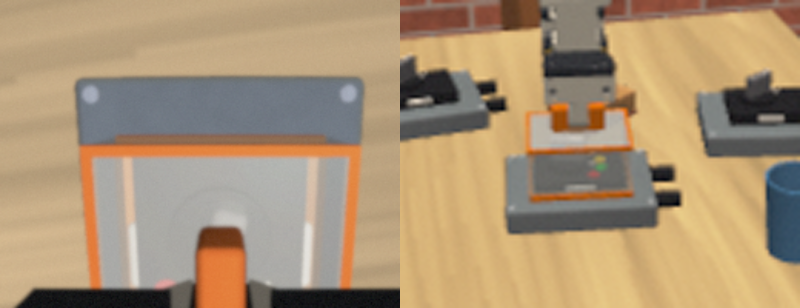

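The picture shows the hood flush on the housing with its rim level on the grey face. The TCP is at 0.1005 m, where 0.1007 m was expected for home, and the press is steady at about 18 N. The dial was clear of the hood throughout, so I'm handing in.

```bash
python3 -c "
from workcell import ticket
print(ticket.job_done())"
```

```text
the job is handed in; nothing more can be done
None
```

I turned the dial to the green tab, snapped the hood fully home on the control box, and handed the job in at about 17 s, still pressing it down with about 18 N and without going near the cup, tape roll or sanding block.

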